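# Let the dowel perches out of the rocker-gate dispenser

### The job

With the fingertips, push the dispenser's catch tray fully home under the chute mouth, then press down the paddle of the rocking lever so its other end lifts the gate, and keep it down until all three dowel perches have rolled out into the tray. Then let the lever go so that the gate falls shut, and move clear. Only push and press: pick nothing up, do not touch the dowels, and leave the loose things round about undisturbed.

Things in the scene. Friction and masses are not known exactly. Their poses are not given: they have to be found in the camera images.
- dispenser: Wooden perch dispenser fixed to the bench. Origin: centre of the dispenser at bench height, straight below the lever's pivot. Its x axis points downhill along the chute, from the paddle end to the gate and tray end; y points to the side the tray slides out to; z up. Posts, 26 wide in x and up to 132 tall, stand at y = +-52. Nothing of it is higher than 140.
- paddle (a point): Centre of the top of the lever's flat press paddle, 44 (dispenser x) x 52 (y), about 131 above the bench with the gate shut; it is the lever end away from the tray, 100 to the -x side of the pivot. Free space of over 60 under it. It goes down about 30 at full travel.
- lever (a joint): Rocking lever, rad: 0 = paddle up and gate shut (a spring returns it), 0.32 = stop, gate fully up. The dowels begin to pass at about 0.15, freely from 0.2 on. The paddle needs about 2.5 N to start and 4.5 N at the stop.
- gate_edge (a point): Middle of the lower edge of the gate, a 68 wide board fixed to the other end of the lever, 83 to the +x side of the pivot; shut, it stands about 5 above the chute floor.
- tray (a joint): Slide of the catch tray along the dispenser's +y, m: 0 = fully home against its stop, under the chute mouth; 0.09 = farthest out. Moves with about 1.5 N of friction and stays where it is left; it cannot be lifted off.
- tray_in (a point): Centre of the catch tray's inner floor, 16 above the bench. Inside 64 (dispenser x) x 96 (y), walls 4 thick and 28 deep, the far +x wall 56 deep; its axes are the dispenser's.
- push_face (a point): Centre of the outer face of the upright push board at the end of the tray's tongue (52 wide along dispenser x, 10 thick, spanning 12 to 64 above the bench); this point is 42 above the bench, 91 to the +y side of the tray centre. Push this face towards the dispenser's -y.
- dowel1_center (a point): Centre of oak dowel perch 1, 16 thick, 70 long, loose; the three lie side by side across the chute behind the gate at the start and roll out by themselves within about 1 s when it is lifted.
- dowel2_center (a point): Centre of oak dowel perch 2, 16 thick, 70 long, loose; the three lie side by side across the chute behind the gate at the start and roll out by themselves within about 1 s when it is lifted.
- dowel3_center (a point): Centre of oak dowel perch 3, 16 thick, 70 long, loose; the three lie side by side across the chute behind the gate at the start and roll out by themselves within about 1 s when it is lifted.
- plane: Bystander: steel block plane, 160 x 50 x 50, loose.
- hook_eye: Bystander: tarnished brass hook and eye, about 115 long, 6 thick, lying loose beside the dispenser.
- finial: Bystander: turned wooden roof finial, 32 across, 52 tall, standing loose beside the dispenser.
- pot: Bystander: small open terracotta pot, 72 across, 65 tall, loose beside the dispenser.
- glue: Bystander: white glue bottle, 52 across, 130 tall, loose.
- roof_panel: Bystander: flat wooden roof panel, 130 x 120 x 10, loose.
- screwdriver: Bystander: screwdriver lying loose.

How it is judged:
On the way, in this order (a step that is already met when the one before it is completed fails the run):
1. the tray is fully home before the gate is lifted (value of joint tray below 0.008 m and value of joint lever below 0.04 rad), for 0.1 s.
2. the fingers press the paddle and the gate starts to lift (value of joint lever above 0.06 rad and contact force between the fingers and lever above 0.5 N and horizontal distance between the grasp point and paddle below 0.07 m), for 0.02 s.
3. all three dowels lie in the tray (x of dowel1_center in the frame of tray_in between -0.032 and 0.032 m and y of dowel1_center in the frame of tray_in between -0.04 and 0.04 m and z of each of dowel1_center, dowel2_center, dowel3_center in the frame of tray_in below 0.032 m and x of dowel2_center in the frame of tray_in between -0.032 and 0.032 m and y of dowel2_center in the frame of tray_in between -0.04 and 0.04 m and x of dowel3_center in the frame of tray_in between -0.032 and 0.032 m and y of dowel3_center in the frame of tray_in between -0.04 and 0.04 m), for 0.1 s.
At the end, for the whole second after the job is handed in: The tray is within 8 mm of its home stop, the lever is back within 0.03 rad of shut, and the three dowels rest in the tray: their centres within 32 mm (x) and 40 mm (y) of its centre and less than 32 mm above its floor, slower than 0.05 m/s (all of step 3 and value of joint tray below 0.008 m and value of joint lever below 0.03 rad and linear speed of each of dowel1, dowel2, dowel3 below 0.05 m/s); the robot touches nothing.
It fails at once if the robot touches a dowel (contact force between any of the arm, the fingers and dowel1 above 0.3 N or contact force between any of the arm, the fingers and dowel2 above 0.3 N or contact force between any of the arm, the fingers and dowel3 above 0.3 N).
It fails at once if a dowel is lifted or carried (height (world z) of any of dowel1_center, dowel2_center, dowel3_center above 0.13 m).
It fails at once if a loose thing round about is moved more than 20 mm (distance of any of plane, hook_eye, finial, pot, glue, roof_panel, screwdriver from where it was at the start of the episode above 0.02 m).
It also fails if it takes over 45 s, if anything falls off the work surface, if the arm or the gripper's body presses on something with over 40 N, if the wrist force passes 120 N, or if a joint passes its speed limit or range.

### The arm

A 6-joint arm with a two-finger parallel gripper is mounted at the origin on the work surface. World frame = base frame: x ahead of the robot, y to its left, z up, the work surface at z = 0. Lengths are in m, angles in rad, forces in N, time in s.
With the tool pointing down it reaches from about 0.25 to 0.725 m from the base axis. Payload 4 kg.
Tool frame: the origin (TCP) lies at the very end of the fingers, on their centre line; the grasp point (between the pads) lies 19 mm behind it; z points along the fingers, y is the line along which they close (so a half turn about z gives the same grasp; the last joint's range is limited). The gripper opens to 85 mm and grips with 20 to 120 N. Pads are 22 mm wide; open, the fingers measure 114 mm over their backs; the gripper's body (76 mm by 85 mm) begins 54 mm behind the grasp point. The pads swing forward as they close: fully open they stand 13 mm farther back than shut.
Start: joints at [-1.33, 0.241, 0.005, 1.335, 0, 1.571], TCP at [0.119, -0.486, 0.231] pointing down, gripper open.
Joint ranges: [-2.72, 2.72], [-1.05, 1.87], [-1.09, 1.28], [-1.99, 2.15], [-1.42, 1.44], [-3.14, 3.14]. Speed limits (rad/s): [2.79, 2.79, 3.14, 3.14, 3.14, 3.14].

### API

Orientations are given as a unit quaternion [w, x, y, z].
In Python, from workcell import * gives the robot as it stands.
- The arm moves only by the tool arm_command, never from a script. Its argument "motion" is a list of rows, each a list of 3 entries, a list of its own where there are three numbers: the opening, from 0 (shut) to 1 (fully open), then the shift along the tool's x, y, z in cm, then the turn, a rotation vector about the tool's x, y, z in rad. In form: [[fingers, [dx, dy, dz], [rx, ry, rz]], ...]. A call has 1 to 8 rows; each row is the pose to reach, as a shift and turn from the pose commanded when the call began, along the tool's axes at that moment; what a row does not reach only later rows make up. A row lasts 1/12 s, in which the tool goes at most 41.7 mm and 7.16 degrees, less where a joint would pass 70% of its speed; a pose out of reach is approached as far as the arm can. A call with a gripper value outside its range is refused whole. The fingers move at their own pace and stop on an object; "newtons" is the grip in N (left out, the last holds). Time passes only in rows, so rows that repeat a pose let the fingers close. It gives the time, the measured TCP pose, the force, the opening and the grip force at its end, in the units of the state.
- sense(): the state, without advancing time (a new reading comes with each control period).
- camera(name): name is "side" or "top"; returns the picture (420x560x3 uint8, red, green, blue); there is no depth.
- camera_model(name): a dict with "camera_matrix" (3x3 intrinsics, pixels), "dist" ([k1, k2, p1, p2, k3] as OpenCV has them; the pictures are not rectified), "extrinsics" (4x4, takes a point from world to camera coordinates). Camera axes: x right, y up, looking along -z (the intrinsics and any distortion apply to the point x, -y, -z); pixel columns grow to the right and rows downward; lengths in m; the calibration is good to about 2 mm. A picture is of the moment at which its call begins. camera_model takes no time and is no camera call.
- job_done(): hands the job in; it is judged then, once.
The state is a dict: "time_s": time; "joints": joint angles; "dq": joint speeds; "tau": joint torques, N m; "ee_pos": TCP position; "orientation": TCP orientation; "force": force on the tool from outside, world axes, zero at the start; "ft_torque": the same for the moment, N m; "gripper_width": finger opening in m; "gripper_force": force on a finger pad.
Only numpy, scipy, OpenCV 4.12 (cv2) and the standard library are available. Lean on these libraries where they do the work, as an engineer would, in place of code of your own. Each camera call takes 0.05 s, during which the arm holds its last target. There are 200 camera calls.

## Working session

There is one attempt and no reset: what is moved stays moved. The work goes in short steps, Python scripts to look and compute and a tool call to move; the robot and the scene stay as the last step left them, time stands still between calls to the robot, and variables do not carry over. Pictures are saved under pics/ and viewed, at most 10 in all, crops included, and the job is handed in when it is done.

Besides the shell and the picture viewer there is one more tool, called after ">>>" by a JSON object that holds its "op" and its "data", one argument or row to a line. arm_command: Moves the arm, as the interface text tells. Its arguments: {"type":"object","properties":{"motion":{"type":"array"},"newtons":{"type":"number"}},"required":["motion"]}

```bash
mkdir -p pics; python3 - <<'E'
from workcell import *
import cv2
for n in("top","side"):
    cv2.imwrite(f"pics/{n}0.png",cv2.resize(camera(n)[:,:,::-1],(800,600),interpolation=cv2.INTER_CUBIC))
    print(camera_model(n))
print(sense())
E
```

```text
{'camera_matrix': array([[506.12848425,   0.        , 281.41212252],
       [  0.        , 506.12848425, 218.00500166],
       [  0.        ,   0.        ,   1.        ]]), 'dist': array([-0.15235479,  0.        ,  0.        ,  0.        ,  0.        ]), 'extrinsics': array([[-0.02834589, -0.99953271, -0.01143965,  0.01003858],
       [ 0.99388592, -0.02940378,  0.10642458, -0.55926236],
       [-0.10671122, -0.00835301,  0.99425497, -1.28635621],
       [ 0.        ,  0.        ,  0.        ,  1.        ]])}
{'camera_matrix': array([[395.64763059,   0.        , 278.39230871],
       [  0.        , 395.64763059, 209.32963015],
       [  0.        ,   0.        ,   1.        ]]), 'dist': array([-0.00919229,  0.        ,  0.        ,  0.        ,  0.        ]), 'extrinsics': array([[ 0.96954307, -0.24453019,  0.01382835, -0.52038777],
       [ 0.12234679,  0.53246038,  0.83756624, -0.14856312],
       [-0.21217328, -0.81036469,  0.54616076, -0.90081339],
       [ 0.        ,  0.        ,  0.        ,  1.        ]])}
{'time_s': 0.1, 'joints': array([-1.33001192e+00,  2.41347032e-01,  3.82895150e-03,  1.33520216e+00,
       -1.40753390e-05,  1.57078115e+00]), 'dq': array([-0.00074769, -0.00179947,  0.00341527,  0.00170355,  0.00020656,
       -0.00070572]), 'tau': array([ 7.97664279e-05, -3.73138618e+01,  2.53009987e+01,  1.08754853e-02,
       -1.21332632e-04,  5.56230475e-06]), 'ee_pos': array([ 0.11908945, -0.48501201,  0.23048584]), 'orientation': array([-9.54148771e-04,  9.92760236e-01,  1.20109066e-01, -1.22511935e-04]), 'force': array([0.01795749, 0.01150258, 0.17867577]), 'ft_torque': array([-0.02778777, -0.01441115,  0.03618719]), 'gripper_force': 0.0, 'gripper_width': 0.08523237905377183}
```

View pics/top0.png

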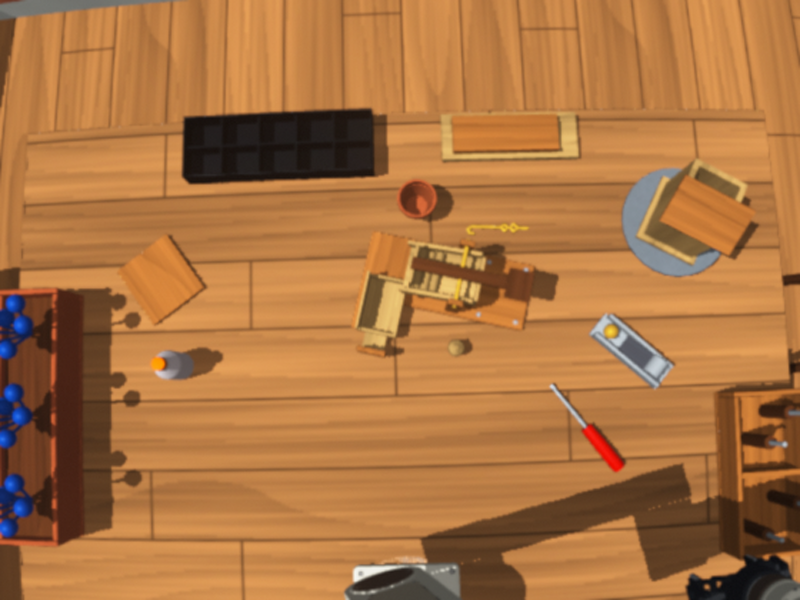

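View pics/side0.png

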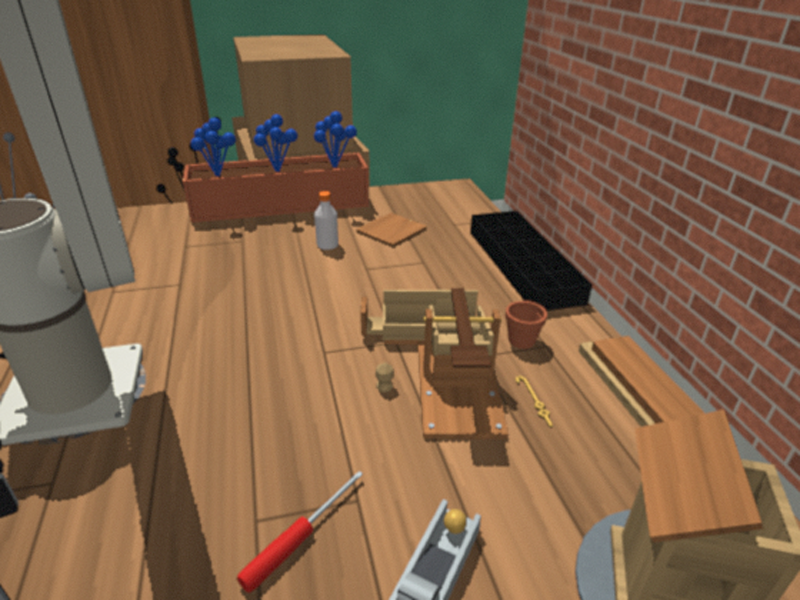

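The top view shows the dispenser at about (460,272), with the paddle end to the right and the tray pulled out to the lower left. The push board is at about (375,345), the finial at (457,347) and the hook at (497,228). I'll enlarge the area to read it more precisely.

```bash
python3 - <<'E'
from workcell import *
import cv2
a=camera("top")[150:262,235:385,::-1]
cv2.imwrite("pics/topc.png",cv2.resize(a,None,fx=5.3,fy=5.3,interpolation=cv2.INTER_CUBIC))
a=camera("side")[190:320,240:410,::-1]
cv2.imwrite("pics/sidec.png",cv2.resize(a,None,fx=4.6,fy=4.6,interpolation=cv2.INTER_CUBIC))
E
```

```text
(no output)
```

View pics/topc.png

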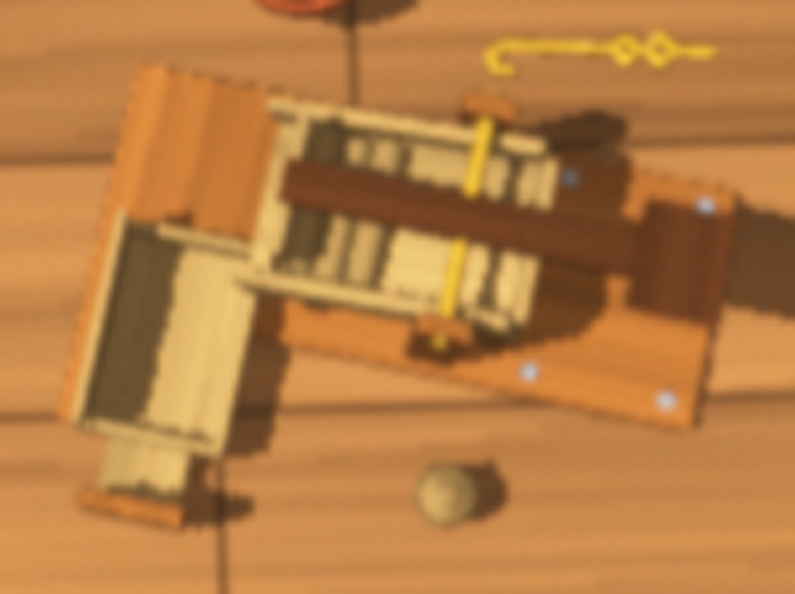

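View pics/sidec.png

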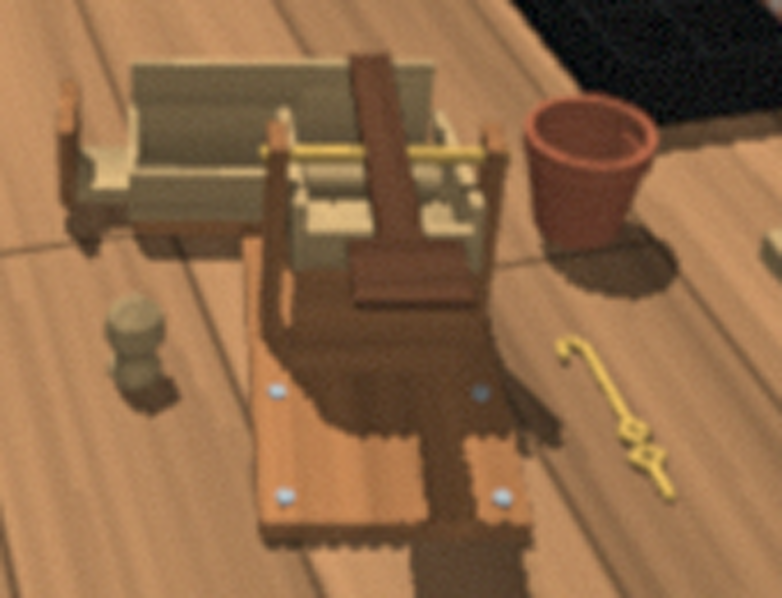

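```bash
cat > h.py <<'E'
from workcell import *
import numpy as np, cv2
def ray(n,u,v):
    m=camera_model(n); E=m["extrinsics"]
    x,y=cv2.undistortPoints(np.array([[[u,v]]],float),m["camera_matrix"],m["dist"])[0,0]
    R=E[:3,:3]; return -R.T@E[:3,3], R.T@np.array([x,-y,-1])
def onz(n,u,v,z):
    o,d=ray(n,u,v); return (o+d*(z-o[2])/d[2])[:2]
def top(u,v,z): return onz("top",(u+.5)/5.3-.5+235,(v+.5)/5.3-.5+150,z)
def side(u,v,z): return onz("side",(u+.5)/4.6-.5+240,(v+.5)/4.6-.5+190,z)
E
python3 - <<'E'
from h import *
np.set_printoptions(precision=4,suppress=True)
for n,u,v,z in [("paddle",683,260,.131),("rodA",487,122,.125),("rodB",443,343,.125),("boardL",80,492,.064),("boardR",185,520,.064),
 ("gateend",287,180,.131),("baseTL",148,68,.012),("baseTR",738,192,.012),("baseBR",695,425,.012),("trayFarL",122,212,.07),("trayBL",78,422,.07),("finial",447,493,.05),("hookL",487,62,.0),("hookR",715,50,.0)]:
    print(n,top(u,v,z))
for n,u,v,z in [("paddle",413,272,.131),("rodA",485,153,.125),("rodB",265,153,.125),("board",68,85,.064),("baseFL",262,525,.012),("baseFR",528,525,.012)]:
    print("s",n,side(u,v,z))
E
```

```text
paddle [ 0.5896 -0.2065]
rodA [ 0.6571 -0.12  ]
rodB [ 0.5554 -0.0959]
boardL [0.4961 0.0754]
boardR [0.4813 0.0257]
gateend [ 0.6317 -0.0271]
baseTL [0.7122 0.0403]
baseTR [ 0.6402 -0.2546]
baseBR [ 0.5235 -0.2273]
trayFarL [0.6293 0.0519]
trayBL [0.529  0.0751]
finial [ 0.4913 -0.1001]
hookL [ 0.7128 -0.1318]
hookR [ 0.716  -0.2488]
s paddle [ 0.5866 -0.2087]
s rodA [ 0.655  -0.1241]
s rodB [ 0.5523 -0.1003]
s board [0.4896 0.0719]
s baseFL [ 0.5182 -0.2268]
s baseFR [ 0.6354 -0.2548]
```

Board and paddle are located: dispenser yaw is about 76°, the push face is at about (0.487, 0.050) and the paddle is at about (0.587, -0.207). Next I go to a point in front of the board, staying high with the fingers shut.

>>> {"op": "arm_command", "data": {
  "motion": [
    [0,[43.3,-46,0],[0,0,0]],
    [0,[43.3,-46,0],[0,0,0]],
    [0,[43.3,-46,0],[0,0,0]],
    [0,[43.3,-46,0],[0,0,0]],
    [0,[43.3,-46,0],[0,0,0]],
    [0,[43.3,-46,0],[0,0,0]],
    [0,[43.3,-46,0],[0,0,0]],
    [0,[43.3,-46,0],[0,0,0]]
  ]
}}

```text
time_s: 0.87
ee_pos: [0.2835, -0.1936, 0.2314]
orientation: [0.0, 0.993, 0.12, 0.0]
force: [2.1, 0.2, 0.2]
gripper_width: -0.0001
gripper_force: 0.0
```

```bash
python3 -c "
from workcell import *
s=sense();print(s['joints'],s['ee_pos'],s['orientation'],s['time_s'])"
```

```text
[-5.99061372e-01 -7.39073697e-02 -3.43022073e-01  1.30098518e+00
  7.83022906e-05  2.30263384e+00] [ 0.2835296  -0.19355383  0.2314008 ] [1.99892548e-04 9.92814711e-01 1.19661303e-01 2.87808014e-04] 0.8667
```

>>> {"op": "arm_command", "data": {
  "motion": [
    [0,[20.4,-21.6,0],[0,0,-1.09]],
    [0,[20.4,-21.6,0],[0,0,-1.09]],
    [0,[20.4,-21.6,0],[0,0,-1.09]],
    [0,[20.4,-21.6,0],[0,0,-1.09]],
    [0,[20.4,-21.6,0],[0,0,-1.09]],
    [0,[20.4,-21.6,0],[0,0,-1.09]],
    [0,[20.4,-21.6,0],[0,0,-1.09]],
    [0,[20.4,-21.6,0],[0,0,-1.09]]
  ]
}}

```text
time_s: 1.53
ee_pos: [0.4326, 0.0683, 0.231]
orientation: [-0.0, 0.81, 0.587, 0.002]
force: [0.5, -0.9, 0.2]
gripper_width: 0.0001
gripper_force: 0.0
```

>>> {"op": "arm_command", "data": {
  "motion": [
    [0,[0,0,10],[0,0,-0.09]],
    [0,[0,0,19],[0,0,-0.09]],
    [0,[0,0,19],[0,0,-0.09]],
    [0,[0,0,19],[0,0,-0.09]],
    [0,[0,0,19],[0,0,-0.09]],
    [0,[0,0,19],[0,0,-0.09]]
  ]
}}

```text
time_s: 2.03
ee_pos: [0.4247, 0.0624, 0.0365]
orientation: [-0.003, 0.787, 0.617, -0.005]
force: [-0.8, -0.4, 0.5]
gripper_width: -0.0002
gripper_force: 0.0
```

```bash
python3 - <<'E'
from h import *
from scipy.spatial.transform import Rotation as R
s=sense();q=s['orientation'];T=R.from_quat([q[1],q[2],q[3],q[0]]).as_matrix()
print(s['ee_pos'],T.round(3),s['joints'][5])
a=camera("top")[150:262,235:385,::-1]
cv2.imwrite("pics/t2.png",cv2.resize(a,None,fx=5.3,fy=5.3,interpolation=cv2.INTER_CUBIC))
f=np.array([.487,.0505]);p=np.array([.972,-.236]);d=f-s['ee_pos'][:2]
print("ahead",d@p,"lateral along disp x",d@[.236,.972])
E
```

```text
[0.42469505 0.0623815  0.03645802] [[ 0.237  0.971 -0.011]
 [ 0.971 -0.238 -0.002]
 [-0.004 -0.011 -1.   ]] 1.956438331519577
ahead 0.063364444131345 lateral along disp x 0.0031551490040109672
```

View pics/t2.png

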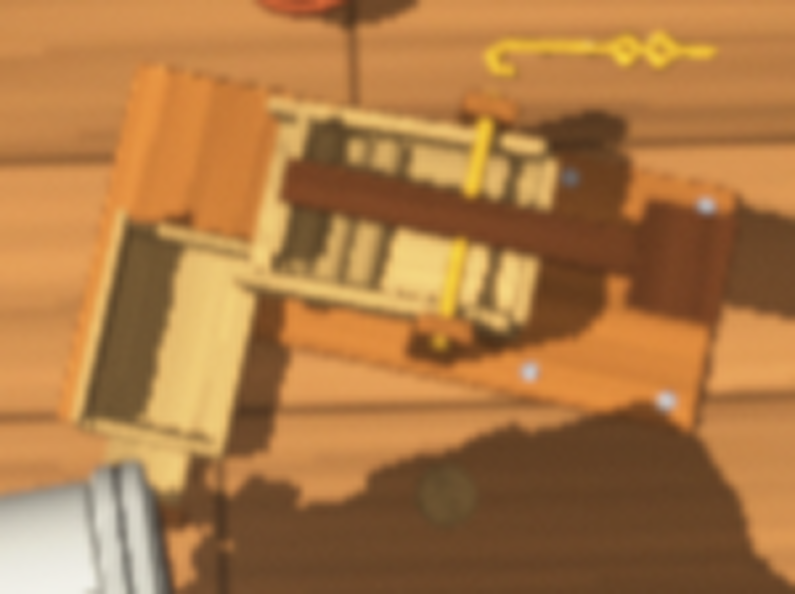

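The view is clear, with the tool's y axis along the push direction. I'll advance in stages and watch the force.

>>> {"op": "arm_command", "data": {
  "motion": [
    [0,[0.3,2,0],[0,0,0]],
    [0,[0.3,4,0],[0,0,0]],
    [0,[0.3,5,0],[0,0,0]],
    [0,[0.3,6,0],[0,0,0]],
    [0,[0.3,7,0],[0,0,0]],
    [0,[0.3,8,0],[0,0,0]],
    [0,[0.3,9,0],[0,0,0]],
    [0,[0.3,9.5,0],[0,0,0]]
  ]
}}

```text
time_s: 2.75
ee_pos: [0.5242, 0.0432, 0.0426]
orientation: [0.0, 0.787, 0.617, 0.001]
force: [-0.5, 1.2, 2.1]
gripper_width: 0.0005
gripper_force: 0.8
```

>>> {"op": "arm_command", "data": {
  "motion": [
    [0,[0,0.4,0],[0,0,0]],
    [0,[0,0.8,0],[0,0,0]],
    [0,[0,1.2,0],[0,0,0]],
    [0,[0,1.4,0],[0,0,0]],
    [0,[0,1.4,0],[0,0,0]]
  ]
}}

```text
time_s: 3.17
ee_pos: [0.5369, 0.0399, 0.0414]
orientation: [0.0, 0.787, 0.617, 0.0]
force: [-0.9, -0.4, 0.5]
gripper_width: -0.0002
gripper_force: 0.0
```

>>> {"op": "arm_command", "data": {
  "motion": [
    [0,[0,0.3,0],[0,0,0]],
    [0,[0,0.6,0],[0,0,0]],
    [0,[0,0.6,0],[0,0,0]]
  ]
}}

```text
time_s: 3.42
ee_pos: [0.539, 0.0393, 0.041]
orientation: [-0.003, 0.786, 0.618, -0.002]
force: [-8.5, 3.2, 7.8]
gripper_width: -0.0
gripper_force: 4.7
```

```bash
python3 - <<'E'
from h import *
print(sense()['force'],sense()['ee_pos'])
a=camera("top")[140:252,235:385,::-1]
b=camera("side")[190:302,240:390,::-1]
cv2.imwrite("pics/t3.png",cv2.resize(np.vstack([a,b]),None,fx=2.65,fy=2.65,interpolation=cv2.INTER_CUBIC))
E
```

```text
[-8.54950184  3.17563497  7.79500543] [0.53898973 0.03930832 0.04103073]
```

View pics/t3.png

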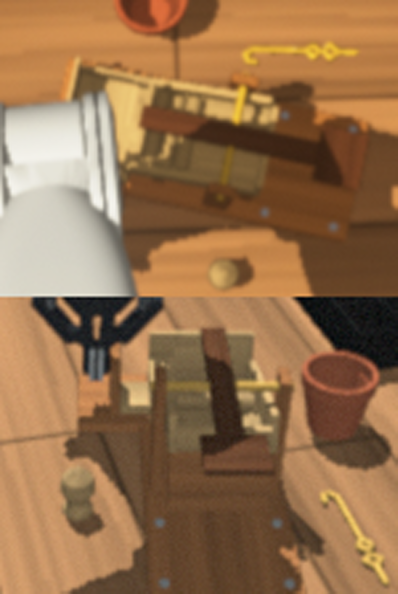

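The tray is home: it stopped at the expected position with about 9 N on the tool. Next I back off, rise, and go over the paddle.

>>> {"op": "arm_command", "data": {
  "motion": [
    [0,[0,-2,0],[0,0,0]],
    [0,[0,-4,0],[0,0,0]],
    [0,[0,-4,-4],[0,0,0]],
    [0,[0,-4,-8],[0,0,0]],
    [0,[0,-4,-12],[0,0,0]],
    [0,[0,-4,-16],[0,0,0]],
    [0,[0,-4,-18],[0,0,0]],
    [0,[0,-4,-18],[0,0,0]]
  ]
}}

```text
time_s: 4.18
ee_pos: [0.5071, 0.0484, 0.2276]
orientation: [0.003, 0.787, 0.617, 0.005]
force: [-0.1, -0.3, 0.2]
gripper_width: -0.0001
gripper_force: 0.0
```

>>> {"op": "arm_command", "data": {
  "motion": [
    [0,[-22.8,14.2,0],[0,0,0]],
    [0,[-22.8,14.2,0],[0,0,0]],
    [0,[-22.8,14.2,0],[0,0,0]],
    [0,[-22.8,14.2,0],[0,0,0]],
    [0,[-22.8,14.2,0],[0,0,0]],
    [0,[-22.8,14.2,0],[0,0,0]],
    [0,[-22.8,14.2,0],[0,0,0]],
    [0,[-22.8,14.2,0],[0,0,0]]
  ]
}}

```text
time_s: 4.85
ee_pos: [0.5875, -0.2119, 0.2189]
orientation: [-0.0, 0.788, 0.615, -0.001]
force: [-1.7, 0.9, -0.1]
gripper_width: 0.0002
gripper_force: 0.0
```

```bash
python3 - <<'E'
from h import *
s=sense();print(s['force'],s['ee_pos'],s['orientation'])
d=np.array([.587,-.207])-s['ee_pos'][:2]
print("tool x,y cm",100*d@[.237,.971],100*d@[.971,-.238])
b=camera("side")[170:300,240:400,::-1]
cv2.imwrite("pics/s4.png",cv2.resize(b,None,fx=4,fy=4,interpolation=cv2.INTER_CUBIC))
E
```

```text
[-1.72128482  0.87644466 -0.0865019 ] [ 0.58746104 -0.21188622  0.21894933] [-1.26288061e-05  7.88425968e-01  6.15129068e-01 -8.49257486e-04]
tool x,y cm 0.46352537782899567 -0.1610590815516037
```

View pics/s4.png

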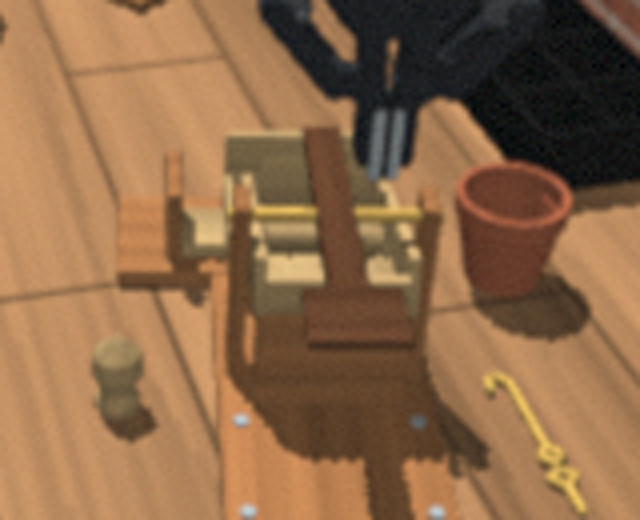

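>>> {"op": "arm_command", "data": {
  "motion": [
    [0,[0.3,-0.2,3],[0,0,0]],
    [0,[0.3,-0.2,6],[0,0,0]],
    [0,[0.3,-0.2,8],[0,0,0]],
    [0,[0.3,-0.2,9],[0,0,0]],
    [0,[0.3,-0.2,10],[0,0,0]],
    [0,[0.3,-0.2,11],[0,0,0]],
    [0,[0.3,-0.2,11.5],[0,0,0]],
    [0,[0.3,-0.2,11.6],[0,0,0]]
  ]
}}

```text
time_s: 5.57
ee_pos: [0.5864, -0.2029, 0.1056]
orientation: [0.0, 0.786, 0.618, 0.001]
force: [-0.9, 1.5, 4.4]
gripper_width: 0.0003
gripper_force: 2.0
```

>>> {"op": "arm_command", "data": {
  "motion": [
    [0,[0,0,0.2],[0,0,0]],
    [0,[0,0,0.2],[0,0,0]],
    [0,[0,0,0.2],[0,0,0]],
    [0,[0,0,0.2],[0,0,0]],
    [0,[0,0,0.2],[0,0,0]],
    [0,[0,0,0.2],[0,0,0]],
    [0,[0,0,0.2],[0,0,0]],
    [0,[0,0,0.2],[0,0,0]]
  ]
}}

```text
time_s: 6.23
ee_pos: [0.5868, -0.2037, 0.1043]
orientation: [0.001, 0.787, 0.617, 0.001]
force: [0.6, 2.3, 5.3]
gripper_width: -0.0001
gripper_force: 2.2
```

```bash
python3 - <<'E'
from h import *
s=sense();print(s['force'],s['ee_pos'])
a=camera("top")[140:252,235:385,::-1]
b=camera("side")[190:302,240:390,::-1]
cv2.imwrite("pics/t5.png",cv2.resize(np.hstack([a,b]),None,fx=2.65,fy=2.65,interpolation=cv2.INTER_CUBIC))
E
```

```text
[0.58146687 2.28687554 5.29622168] [ 0.58684759 -0.20374414  0.10432091]
```

View pics/t5.png

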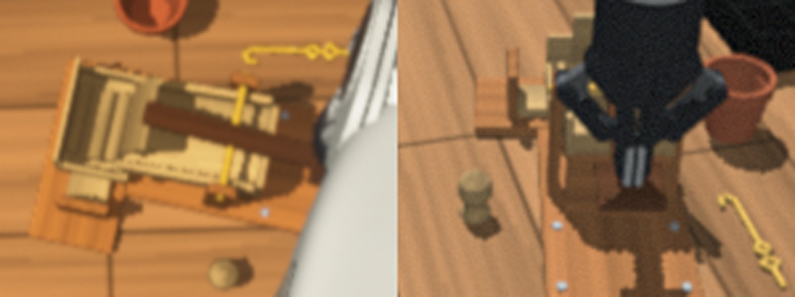

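The chute looks empty and the dowels appear to be in the tray. I'll lift off straight up, retreat and check.

>>> {"op": "arm_command", "data": {
  "motion": [
    [0,[0,0,0],[0,0,0]],
    [0,[0,0,-1],[0,0,0]],
    [0,[0,0,-2],[0,0,0]],
    [0,[0,0,-3],[0,0,0]],
    [0,[0,0,-5],[0,0,0]],
    [0,[0,0,-9],[0,0,0]],
    [0,[0,0,-12],[0,0,0]],
    [0,[0,0,-12],[0,0,0]]
  ]
}}

```text
time_s: 7.0
ee_pos: [0.5891, -0.2049, 0.2318]
orientation: [0.006, 0.787, 0.617, 0.004]
force: [1.1, -0.2, 0.7]
gripper_width: -0.0
gripper_force: 0.0
```

>>> {"op": "arm_command", "data": {
  "motion": [
    [0,[-6,-25,0],[0,0,0]],
    [0,[-6,-25,0],[0,0,0]],
    [0,[-6,-25,0],[0,0,0]],
    [0,[-6,-25,0],[0,0,0]],
    [0,[-6,-25,0],[0,0,0]],
    [0,[-6,-25,0],[0,0,0]],
    [0,[-6,-25,0],[0,0,0]],
    [0,[-6,-25,0],[0,0,0]]
  ]
}}

```text
time_s: 7.67
ee_pos: [0.3263, -0.2022, 0.224]
orientation: [0.0, 0.787, 0.616, 0.0]
force: [-0.2, -0.7, 0.4]
gripper_width: 0.0
gripper_force: 0.0
```

```bash
python3 - <<'E'
from h import *
s=sense();print(s['force'],s['ee_pos'])
a=camera("top")[140:252,235:385,::-1]
b=camera("side")[190:302,240:390,::-1]
cv2.imwrite("pics/t6.png",cv2.resize(np.vstack([a,b]),None,fx=2.67,fy=2.67,interpolation=cv2.INTER_CUBIC))
E
```

```text
[-0.19904378 -0.70879586  0.41697961] [ 0.32634777 -0.20223836  0.22395599]
```

View pics/t6.png

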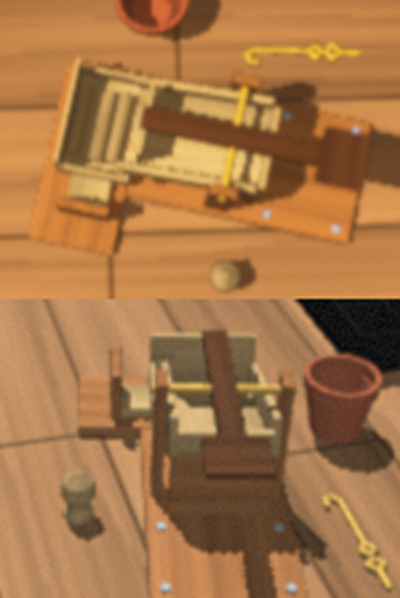

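The gate is shut and the chute looks empty. I'll use one last crop to count the dowels in the tray.

```bash
python3 - <<'E'
from h import *
a=camera("top")[155:225,250:345,::-1]
cv2.imwrite("pics/t7.png",cv2.convertScaleAbs(cv2.resize(a,None,fx=8,fy=8,interpolation=cv2.INTER_CUBIC),alpha=1.3))
E
```

```text
(no output)
```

View pics/t7.png

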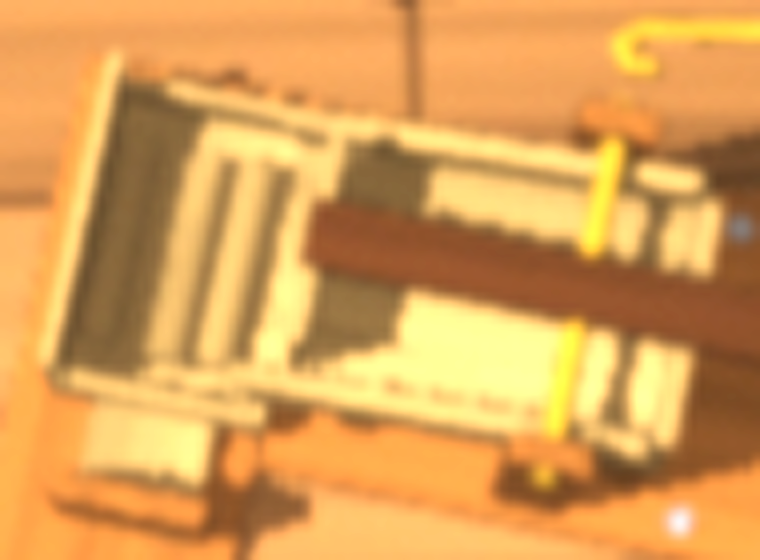

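```bash
python3 - <<'E'
from h import *
im=np.mean([cv2.cvtColor(camera("top"),cv2.COLOR_RGB2GRAY).astype(np.float32) for _ in range(8)],0)
# disp coords -> top pixel profile along disp x at z, averaged over y
m=camera_model("top");E=m["extrinsics"]
def pix(P):
    c=(E[:3,:3]@P.T).T+E[:3,3]; c=c*[1,-1,-1]
    return cv2.projectPoints(c,np.zeros(3),np.zeros(3),m["camera_matrix"],m["dist"])[0][:,0].astype(np.float32)
O=np.array([.605,-.110]);X=np.array([.236,.972]);Y=np.array([-.972,.236])
for z,ys,xr in((.03,np.arange(-25,26,2),range(84,172,2)),(.075,np.r_[-26:-15,16:26],range(30,90,2))):
    out=[]
    for x in xr:
        P=np.array([[*(O+x/1e3*X+y/1e3*Y),z] for y in ys]);p=pix(P)
        out.append((x,int(cv2.remap(im,p[:,:1],p[:,1:],cv2.INTER_LINEAR).mean())))
    print(z,*out)
E
```

```text
0.03 (84, 100) (86, 114) (88, 134) (90, 152) (92, 168) (94, 181) (96, 187) (98, 182) (100, 160) (102, 129) (104, 107) (106, 107) (108, 122) (110, 142) (112, 159) (114, 169) (116, 167) (118, 151) (120, 123) (122, 108) (124, 117) (126, 135) (128, 148) (130, 155) (132, 154) (134, 143) (136, 121) (138, 99) (140, 87) (142, 83) (144, 78) (146, 76) (148, 78) (150, 81) (152, 83) (154, 82) (156, 78) (158, 72) (160, 70) (162, 86) (164, 124) (166, 163) (168, 176) (170, 167)
0.075 (30, 133) (32, 132) (34, 132) (36, 132) (38, 132) (40, 132) (42, 132) (44, 133) (46, 133) (48, 133) (50, 132) (52, 131) (54, 130) (56, 130) (58, 130) (60, 128) (62, 124) (64, 120) (66, 117) (68, 114) (70, 109) (72, 101) (74, 96) (76, 93) (78, 89) (80, 86) (82, 86) (84, 89) (86, 100) (88, 117)
```

The profile shows three dowel ridges in the tray, at x of about 115, 131 and 152 mm, and a smooth, empty chute. I'm handing the job in.

```bash
python3 -c "
from workcell import *
print(job_done())"
```

```text
the job is handed in; nothing more can be done
None
```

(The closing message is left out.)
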